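Seat a flow-cell cartridge by feel and lock its toggle clamp

TASK

Put the white and blue flow-cell cartridge into the nest of its holder and push it down, past the drag of the nest's spring ball, until you feel it come to a hard stop and bear firmly on the seat, but without crushing it. Only when it sits fully home, swing the toggle handle with the red ball knob over and down until the clamp locks on the cartridge, then let go. Leave the bench timer, the dish lid and the capped sample tube where they are.

Things in the scene. Friction and masses are not known exactly. Their poses are not given: they have to be found in the camera images.
- cartridge: Loose flow-cell cartridge, rigid block 40 (x) x 60 (y) x 36 (z) mm, 0.1 to 0.2 kg: white body, clear cover, dark round pad in the middle of its flat top, blue foot, and a blue port 8 mm thick standing 5.5 mm out of each 40 mm end, 24 mm above the underside. Origin: centre of the underside, z up. The lowest 6 mm taper in by 3 mm all round. Fits the nest either way round; take it across its x.
- cartridge_top (a point): Centre of the cartridge's flat top, 36 mm above its underside. (A solid wall panel stands across the back of the worktop, its face at x = 0.66 m, and a pillar beyond y = 0.38 m.)
- holder: Fixed dark base plate 92 (x) x 192 (y) x 12 (z) mm on rubber levelling feet set 8 to 14 mm high. Origin on its underside; it reaches from y = -88 to +104 mm. On its +y part stands the aluminium nest, 58 x 78 mm outside, rim 30 mm above the origin; on its -y part the steel toggle clamp, its cheeks 28 mm wide over all, from y = -61 to +6 mm, up to z = 82 mm.
- seat: Grey seal plate, the floor of the nest, on which the cartridge must bear. Origin: centre of its upper face, 58 mm along +y and 18 mm above the holder's origin; axes as the holder's, the cartridge's length lies along y. Pocket 42 (x) x 62 (y) mm, 12 mm deep from rim to seat: 24 mm of a seated cartridge stand above the rim. Bearing: at least 4 N; over 40 N crushes the seals.
- spring_ball (a point): Steel spring ball in the middle of the nest's +y wall, 6 mm above the seat, 4.5 mm into the pocket. It holds the cartridge against the other wall (1 mm off centre to -y) and drags: laid in and let go, the cartridge hangs 4 mm or more proud. Pushing it down takes 4 to 14 N, then the force rises steeply at the hard stop; 15 to 20 N of push in all is right. It stays down when let go.
- clamp_handle (a joint): Angle of the toggle handle: 0 = open as at the start (handle upright, clamp arm swung up and back), growing as the handle swings over to the holder's -y and down, to its stop at 1.536 rad, locked just over centre. A linkage brings the clamp tip down on the middle of the cartridge's top in the last 0.35 rad. It stays where it is left; swinging takes 1 to 4 N at the knob.
- clamp_hinge (a point): Hinge axis of the toggle handle, fixed on the holder 50 mm along its -y and 56 mm above its origin; the axis runs along the holder's x.
- handle_grip (a point): Centre of the red ball knob, 22 mm across, at the end of the handle, the place to take it. It lies 72 mm from the hinge axis and moves with the handle: straight above the hinge when open, 72 mm to -y and 3 mm above the hinge when locked. Pinched across the holder's x, it turns easily between the fingers.
- clamp_tip: Black rubber tip, 17 mm across, on the clamp's spindle; origin at the centre of its pressing face. Sprung 5.5 mm, 6 to 9 N when locked. It must press only on a cartridge that is fully down.
- bench_timer: White bench timer with a display and three keys, 59 x 65 x 22 mm, loose bystander. Origin at the centre of its underside.
- dish_lid: Clear round dish lid, 70 mm across and 10 mm high, lying flat, loose bystander. Origin at the centre of its underside.
- sample_tube: Standing capped sample tube, green cap, 34 mm across and 117 mm high, loose bystander. Origin at the centre of its underside.
Not all that is in view belongs to the job. Of the things that look like the cartridge, take the one that is farthest from the robot's base at the start.

How it is judged:
By the outcome, as a careful person would: the job done as asked, in the order asked, and still so for the second after the job is handed in, with the robot touching nothing.
It also fails if it takes over 58 s, if anything falls off the work surface, if the arm or the gripper's body presses on something with over 40 N, if the wrist force passes 120 N, or if a joint passes its speed limit or range.

ROBOT

A 6-joint arm with a two-finger parallel gripper is mounted at the origin on the work surface; the furniture and walls round the work are solid. World frame = base frame: x ahead of the robot, y to its left, z up, the work surface at z = 0. Lengths are in m, angles in degrees, forces in N, time in s.
With the tool pointing down it reaches from about 0.325 to 0.775 m from the base axis. Payload 5.5 kg.
Tool frame: the origin (TCP) lies at the centre of the arm's flange, where the gripper is bolted on; the fingertips stand 182 mm ahead of it and the grasp point (between the pads) lies 163 mm ahead of it; z points along the fingers, y is the line along which they close (so a half turn about z gives the same grasp; the last joint's range is limited). The gripper opens to 88 mm and grips with 3 to 60 N. Pads are 20 mm wide; open, the fingers measure 115 mm over their backs; the gripper's body (75 mm by 178 mm) begins 61 mm behind the grasp point.
Start: joints at [-69.884, 5.22, 70.514, -0, 104.267, -3.249], TCP at [0.238, -0.551, 0.405] pointing down, gripper open.
Joint ranges: [-164.24, 164.24], [-49.07, 125.15], [9.68, 141.18], [-86.29, 266.29], [3.28, 154.24], [-151.56, 151.56]. Speed limits (degrees/s): [147.25, 147.25, 172.46, 180, 180, 180].

INTERFACE

Orientations are given as [roll, pitch, yaw] about the fixed x, y, z axes, in that order (R = Rz(yaw) Ry(pitch) Rx(roll)).
In Python, from station import r gives the robot as it stands. The module is installed in compiled form; this text tells all that it offers. Calls block until the motion is done:
- r.reach(position, orientation): joint-space move of the TCP to a pose.
- r.servo_line(position, rotation=None, speed=0.15): straight line of the TCP; rotation=None keeps the orientation; speed is the mean speed in m/s.
- r.move_joints(angles): joint-space move.
- r.let_go() and r.grab(squeeze=None): open the fingers fully, or close them until they stop; squeeze is the grip in N (None keeps the last).
- r.wait(seconds).
- r.inverse_kinematics(position, orientation): joint angles nearest the present ones, or None.
- r.sense(): the state.
- r.snapshot(name): name is "scene" or "top" or "wrist"; returns a dict with "frame" (420x560x3 uint8, red, green, blue), "fx", "fy", "cx", "cy" (pixels), "R" (3x3) and "t" (3): a world point X has camera coordinates R X + t. Camera axes: x right, y down, z forward; pixel columns grow to the right and rows downward; lengths in m; the calibration is good to about 2 mm. A picture is of the moment at which its call begins. There is no depth.
A pose or a line that the arm cannot do raises r.IKError and nothing moves.
- r.hand_in(): hands the job in; it is judged then, once.
The state is a dict: "clock": time; "joints": joint angles; "joint_vel": joint speeds; "joint_torque": joint torques, N m; "tcp_pos": TCP position; "orientation": TCP orientation; "contact_force": force on the tool from outside, world axes, zero at the start; "torque": the same for the moment, N m; "opening": finger opening in m; "gripper_force": force on a finger pad.
Only numpy, scipy, OpenCV 4.12 (cv2) and the standard library are available. Lean on these libraries where they do the work, as an engineer would, in place of code of your own. Each camera call takes 0.05 s, during which the arm holds its last target. There are 200 camera calls.

## Working session

There is one attempt and no reset: what is moved stays moved. The work goes in short steps, each a Python script; the robot and the scene stay as the last script left them, time stands still between calls to the robot, and variables do not carry over. Pictures are saved under pics/ and viewed, at most 10 in all, crops included, and the job is handed in when it is done.

```bash
mkdir -p pics; python3 - <<'E'
from station import r
import cv2,pickle,numpy as np
d={}
for n in("scene","top","wrist"):
    s=r.snapshot(n);d[n]=s
    print(n,s["fx"],s["cx"],s["cy"],np.round(s["R"],3).tolist(),np.round(s["t"],3), np.round(-np.array(s["R"]).T@s["t"],3))
    cv2.imwrite(f"pics/{n}0.png",cv2.cvtColor(s["frame"],cv2.COLOR_RGB2BGR))
pickle.dump(d,open("d0.pkl","wb"))
print(r.sense())
E
```

```text
scene 443.26833356772846 279.42498860757723 217.16049477961133 [[-0.509, -0.861, 0.005], [-0.418, 0.242, -0.876], [0.753, -0.448, -0.482]] [0.291 0.275 0.628] [-0.21   0.465  0.542]
top 396.6575356045437 280.7068198816011 210.23830012669882 [[-0.02, -1.0, 0.001], [-0.994, 0.02, -0.107], [0.107, -0.003, -0.994]] [0.08  0.427 0.949] [0.324 0.075 0.989]
wrist 346.302185792095 274.4777600363538 211.4159350990679 [[0.397, -0.918, -0.002], [-0.885, -0.384, 0.264], [-0.243, -0.103, -0.965]] [-0.6   -0.032  0.389] [ 0.304 -0.523  0.383]
{'clock': 0.15, 'joints': array([-6.98839326e+01,  5.25391625e+00,  7.05658706e+01, -2.37073078e-05,
        1.04267553e+02, -3.24887354e+00]), 'joint_vel': array([ 0.0959363 , -0.09941123, -0.24218762, -0.03871   , -0.01477471,
       -0.01213105]), 'joint_torque': array([ 1.29739168e-03, -4.47045100e+01, -4.06907165e+01,  6.98944554e-02,
        2.74487352e-02, -9.96186463e-05]), 'tcp_pos': array([ 0.23796469, -0.55084534,  0.40376051]), 'orientation': array([-1.79912799e+02, -4.92689803e-03,  2.33649314e+01]), 'contact_force': array([-0.25685477, -0.47483946, -0.33202063]), 'torque': array([-0.01961101,  0.03230633,  0.02670016]), 'gripper_force': 0.0, 'opening': 0.08793606560437173}
```

View pics/scene0.png

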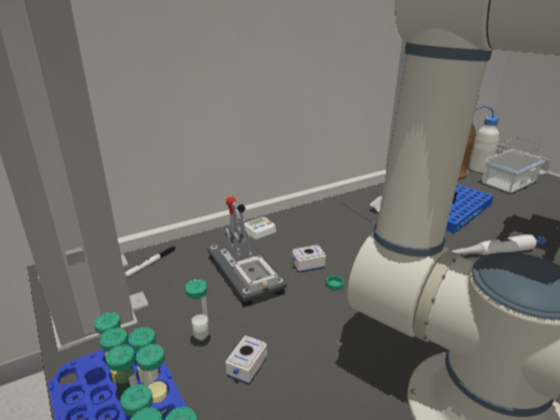

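View pics/top0.png

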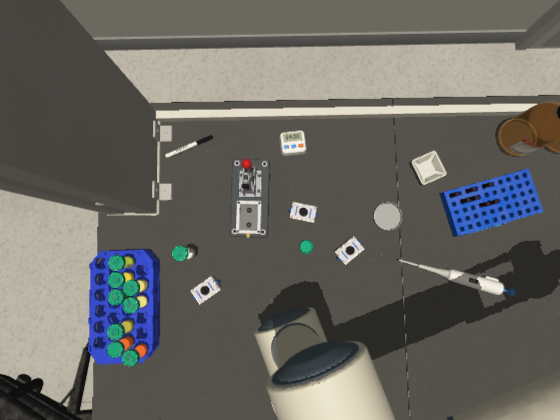

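The lookalikes in the top view are at (303,212), (349,250) and (205,290). The one at (303,212), beside the holder, looks farthest from the base, and I'll check that numerically. The holder is at (250,198) with its nest towards the robot, the red knob is at (247,163), the timer at (293,142), the lid at (387,216) and the tube at (182,253).

```bash
cat > h.py <<'E'
import numpy as np,cv2,pickle
def ray(s,u,v):
    R=np.array(s["R"]);t=np.array(s["t"])
    d=R.T@np.array([(u-s["cx"])/s["fx"],(v-s["cy"])/s["fy"],1]);return -R.T@t,d
def plane(s,u,v,z):
    c,d=ray(s,u,v);return c+d*(z-c[2])/d[2]
def tri(obs):
    A=0;b=0
    for s,u,v in obs:
        c,d=ray(s,u,v);d=d/np.linalg.norm(d);P=np.eye(3)-np.outer(d,d);A=A+P;b=b+P@c
    x=np.linalg.solve(A,b)
    return x,[np.linalg.norm(np.cross(x-c,d/np.linalg.norm(d))) for c,d in (ray(*o) for o in obs)]
def save(s,n,box=None,k=1):
    im=cv2.cvtColor(s["frame"],cv2.COLOR_RGB2BGR)
    if box: im=im[box[1]:box[3],box[0]:box[2]]
    cv2.imwrite(n,cv2.resize(im,None,fx=k,fy=k,interpolation=cv2.INTER_CUBIC))
E
python3 - <<'E'
from station import r
from h import *
d=pickle.load(open("d0.pkl","rb"))
for u,v in((303,212),(349,250),(205,290)):
    p=plane(d["top"],u,v,.036);print((u,v),p.round(3),np.hypot(*p[:2]).round(3))
save(d["top"],"pics/crop_top.png",(170,120,370,270),4)   # written for confirmation
r.reach([.3,-.33,.42],[180,0,90]) 
W={}
r.reach([.42,.13,.42],[180,0,180]);r.wait(.3);W["a"]=r.snapshot("wrist")
r.reach([.42,.03,.40],[180,0,180]);r.wait(.3);W["b"]=r.snapshot("wrist")
W["top"]=r.snapshot("top");W["scene"]=r.snapshot("scene")
pickle.dump(W,open("w.pkl","wb"))
save(W["a"],"pics/wa.png",None,1.4);save(W["b"],"pics/wb.png",None,1.4)
s=r.sense();print(s["clock"],s["tcp_pos"],s["joints"].round(1),s["contact_force"])
E
```

```text
(303, 212) [0.422 0.018 0.036] 0.422
(349, 250) [ 0.328 -0.09   0.036] 0.34
(205, 290) [0.241 0.254 0.036] 0.35
4.0917 [0.42003044 0.03050729 0.40010628] [ -0.5 -22.6  96.    0.  106.5 -90.5] [ 0.00506535  0.87571103 -0.37380532]
```

View pics/crop_top.png

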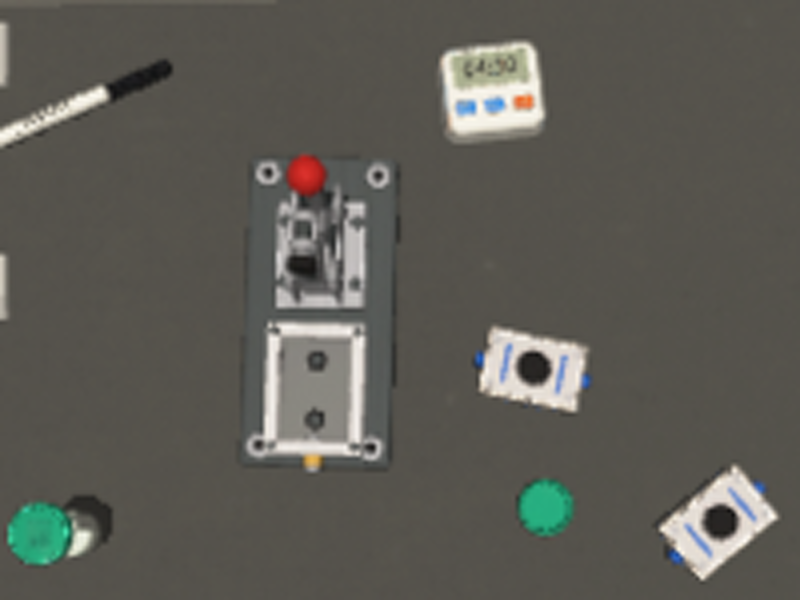

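View pics/wa.png

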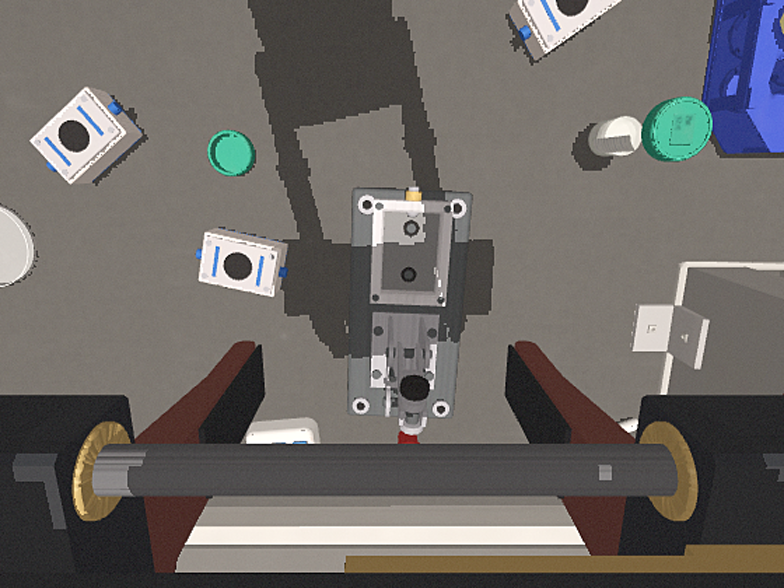

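View pics/wb.png

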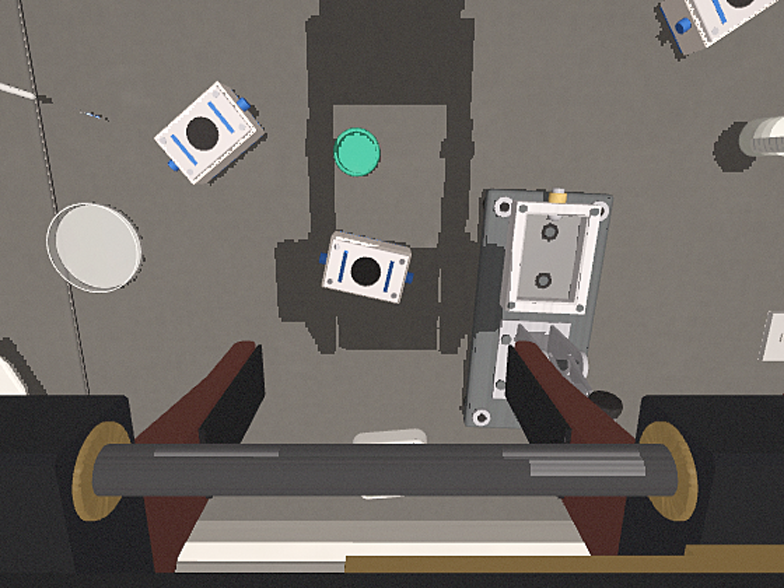

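The top crop shows the target at crop (534,368), with white body, dark pad, blue lines and a port at each end. It is the farthest lookalike (0.422 m, against 0.340 and 0.350), so I'll take it. Wrist picture a shows the target at (237,265) and the nest at (411,252). Picture b shows the target at (366,271), the nest at (550,257) and the arm tip at (605,405). Next I triangulate.

```bash
cat > m.py <<'E'
from h import *
d=pickle.load(open("d0.pkl","rb"));W=pickle.load(open("w.pkl","rb"))
def blob(s,mask,uv,rad):
    """component of mask nearest uv: area, centroid, contour"""
    m=mask.astype(np.uint8);k=np.zeros_like(m);cv2.circle(k,(int(uv[0]),int(uv[1])),rad,1,-1)
    n,l,st,c=cv2.connectedComponentsWithStats(m*k)
    i=max(range(1,n),key=lambda i:st[i,4]);cs,_=cv2.findContours((l==i).astype(np.uint8),cv2.RETR_EXTERNAL,cv2.CHAIN_APPROX_NONE)
    return st[i,4],c[i],cs[0]
hsv=lambda s:cv2.cvtColor(s["frame"],cv2.COLOR_RGB2HSV).astype(int)
dark=lambda s:s["frame"].max(2)<50
def white(s,t=150):h=hsv(s);return (h[...,2]>t)&(h[...,1]<60)
def red(s):h=hsv(s);return ((h[...,0]<8)|(h[...,0]>172))&(h[...,1]>150)&(h[...,2]>70)
E
python3 - <<'E'
from m import *
o=[]
for n,s,uv,rad in(("a",W["a"],(169,189),12),("b",W["b"],(261,194),12),("top",d["top"],(303,212),7),("scene",d["scene"],(308,252),10)):
    a,c,_=blob(s,dark(s),uv,rad);print("pad",n,a,c.round(1));o.append((s,*c))
print(tri(o[:2]),tri(o))
o=[]
for n,s,uv,rad in(("top",d["top"],(247,163),10),("scene",d["scene"],(231,201),12)):
    a,c,_=blob(s,red(s),uv,rad);print("knob",n,a,c.round(1));o.append((s,*c))
print(tri(o))
o=[]
for n,s,uv,rad,t in(("top",d["top"],(249,217),24,120),("b",W["b"],(392,184),48,150),("a",W["a"],(293,180),48,110)):
    a,c,ct=blob(s,white(s,t),uv,rad);q=cv2.minAreaRect(ct);print("rim",n,a,q,cv2.boxPoints(q).round(1).tolist());o.append((s,*q[0]))
print(tri(o[:2]),tri(o[1:]))
for n,s,uv,rad,t in(("top",d["top"],(303,212),17,120),("b",W["b"],(261,194),40,175),("a",W["a"],(169,189),40,175)):
    a,c,ct=blob(s,white(s,t),uv,rad);q=cv2.minAreaRect(ct);P=np.array([plane(s,*p,.036)[:2] for p in cv2.boxPoints(q)])
    e=P[1]-P[0],P[2]-P[1];print("cart",n,a,P.mean(0).round(4),[(np.linalg.norm(x).round(4),np.degrees(np.arctan2(x[1],x[0])).round(1)) for x in e])
a,b=W["a"]["frame"],W["b"]["frame"]
x=np.hstack([cv2.resize(a[125:310,245:345],None,fx=3.2,fy=3.2,interpolation=2),cv2.resize(b[125:310,325:450],None,fx=3.2,fy=3.2,interpolation=2)])
cv2.imwrite("pics/hold.png",x[...,::-1]);print(x.shape)
E
```

```text
pad a 14 [162.1 185. ]
pad b 328 [260.8 193.3]
pad top 40 [303.1 211.2]
pad scene 11 [308.3 250.5]
(array([0.4152656 , 0.01769922, 0.06233881]), [np.float64(0.0020598132064060205), np.float64(0.0020598132064059793)]) (array([0.42121822, 0.01608887, 0.03984682]), [np.float64(0.006532476395692566), np.float64(0.0011674737863051423), np.float64(0.00254908156476216), np.float64(0.0032812453573422633)])
knob top 75 [246.1 163.4]
knob scene 68 [230.2 203. ]
(array([0.52047174, 0.14547263, 0.13804117]), [np.float64(3.73746625292003e-05), np.float64(3.73746625292317e-05)])
rim top 821 ((248.0, 217.0), (34.0, 34.0), 90.0) [[231.0, 200.0], [265.0, 200.0], [265.0, 234.0], [231.0, 234.0]]
rim b 3865 ((395.721923828125, 184.39178466796875), (62.44447708129883, 81.65412902832031), 6.009005546569824) [[360.3999938964844, 221.6999969482422], [368.8999938964844, 140.5], [431.0, 147.10000610351562], [422.5, 228.3000030517578]]
rim a 3205 ((291.9507751464844, 176.8861541748047), (82.09562683105469, 81.20811462402344), 3.1798300743103027) [[248.6999969482422, 215.1999969482422], [253.1999969482422, 134.10000610351562], [335.20001220703125, 138.60000610351562], [330.70001220703125, 219.6999969482422]]
(array([0.41195717, 0.15012174, 0.04243614]), [np.float64(0.0005053790480323228), np.float64(0.0005053790480322805)]) (array([0.40873703, 0.14652928, 0.05213331]), [np.float64(0.0018228165408579974), np.float64(0.0018228165408580603)])
cart top 351 [0.4223 0.0179] [(np.float64(0.0415), np.float64(-12.5)), (np.float64(0.0612), np.float64(-102.6))]
cart b 1503 [0.422  0.0168] [(np.float64(0.0385), np.float64(166.1)), (np.float64(0.0578), np.float64(77.5))]
cart a 1444 [0.4223 0.0181] [(np.float64(0.0393), np.float64(162.6)), (np.float64(0.0594), np.float64(77.6))]
(592, 720, 3)
```

View pics/hold.png

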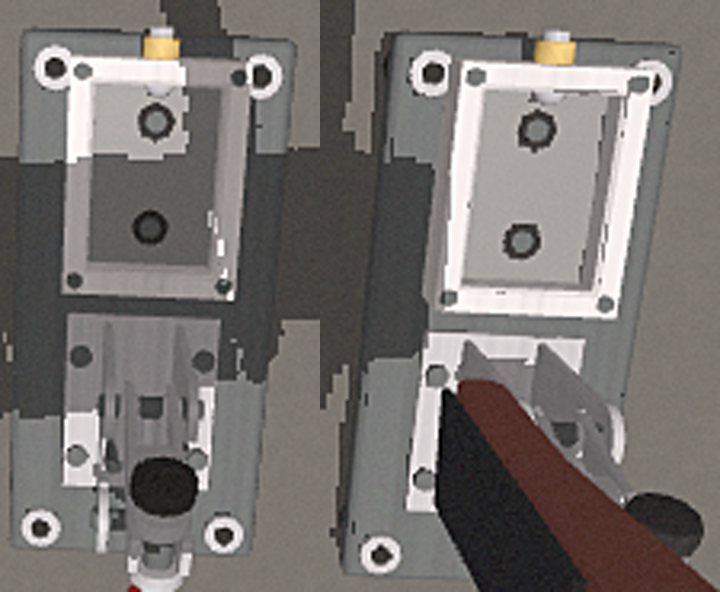

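The crop shows the nest rim's four screws, two floor screws and the plate screws clearly in both wrist views. I'll triangulate these points.

```bash
python3 - <<'E'
from m import *
A=lambda x,y:(W["a"],245+(x+.5)/3.2-.5,125+(y+.5)/3.2-.5)
B=lambda x,y:(W["b"],325+(x-320+.5)/3.2-.5,125+(y+.5)/3.2-.5)
P={}
for n,a,b in(("r1",(83,71),(476,77)),("r2",(239,77),(640,83)),("r3",(75,280),(448,298)),("r4",(224,287),(606,304)),
 ("f1",(157,121),(537,131)),("f2",(150,228),(521,242)),("p1",(55,67),(432,72)),("p3",(40,528),(380,554))):
    P[n],e=tri([A(*a),B(*b)]);print(n,P[n].round(4),np.round(e[0],4))
rim=np.array([P[f"r{i}"] for i in(1,2,3,4)]);print("rim c",rim.mean(0).round(4))
for i,j in(("r3","r1"),("r4","r2"),("p3","p1"),("f2","f1")):
    v=P[i]-P[j];v=-v;print(i,j,"holder +y dir",np.degrees(np.arctan2(v[1],v[0])).round(2),np.linalg.norm(v).round(4))
for i,j in(("r1","r2"),("r3","r4")):
    v=P[j]-P[i];print("x dir",np.degrees(np.arctan2(v[1],v[0])).round(2))
o=[]
for n,uv in(("a",(169,189)),("b",(261,194))):
    s=W[n];a,c,ct=blob(s,s["frame"].max(2)<75,uv,13);q=cv2.fitEllipse(ct);print(n,a,c,q);o.append((s,*q[0]))
print(tri(o))
E
```

```text
r1 [0.3777 0.1251 0.043 ] 0.0
r2 [0.3795 0.1746 0.0426] 0.0001
r3 [0.4471 0.1221 0.041 ] 0.0002
r4 [0.4488 0.1719 0.0426] 0.0001
f1 [0.3954 0.1495 0.0294] 0.0002
f2 [0.4317 0.1476 0.0294] 0.0
p1 [0.3776 0.1156 0.0271] 0.0001
p3 [0.5456 0.1084 0.0277] 0.0002
rim c [0.4133 0.1484 0.0423]
r3 r1 holder +y dir 177.56 0.0695
r4 r2 holder +y dir 177.79 0.0694
p3 p1 holder +y dir 177.54 0.1681
f2 f1 holder +y dir 177.04 0.0363
x dir 87.89
x dir 88.02
a 295 [169.30847458 189.64067797] ((169.33958435058594, 189.63232421875), (17.418548583984375, 19.723209381103516), 112.66976165771484)
b 333 [260.79279279 193.42342342] ((260.8129577636719, 193.41958618164062), (19.24555206298828, 20.22802734375), 91.96590423583984)
(array([0.42344796, 0.01641153, 0.03514155]), [np.float64(1.4197168668008466e-05), np.float64(1.4197168667976134e-05)])
```

Measurements are consistent: target top at (0.423, 0.017, 0.035) with long axis at 77.5°, seat at (0.4133, 0.1484, 0.030), holder +y at 177.65°, and the knob where the geometry predicts it. I'll pick it up now.

```bash
python3 - <<'E'
from station import r
from h import *
x,y=.4228,.0170
r.reach([x,y,.30],[180,0,77.5])
r.servo_line([x,y,.199],speed=.12)
s=r.sense();print(s["clock"],s["tcp_pos"],s["contact_force"].round(2))
r.grab(45);s=r.sense();print(s["tcp_pos"],s["opening"],s["gripper_force"],s["contact_force"].round(2))
r.servo_line([x,y,.30],speed=.12);s=r.sense();print(s["opening"],s["contact_force"].round(2))
r.reach([.4143,.1484,.30],[180,0,177.65]);r.wait(.3)
s=r.sense();print(s["clock"],s["tcp_pos"],s["orientation"],s["opening"],s["contact_force"].round(2))
w=r.snapshot("wrist");save(w,"pics/held.png");pickle.dump(w,open("held.pkl","wb"))
E
```

```text
6.6333 [0.42311633 0.01699348 0.19983205] [ 0.53 -0.18  0.53]
[0.42285359 0.016993   0.19902682] 0.03981827835778759 44.99658465385437 [ 0.58 -0.11  0.04]
0.03994466733426728 [ 0.68 -1.   -2.47]
10.025 [0.41435663 0.14815625 0.30001341] [-1.79997004e+02  2.56779759e-03  1.77602745e+02] 0.03948729638731355 [-0.32 -0.35 -1.45]
```

View pics/held.png

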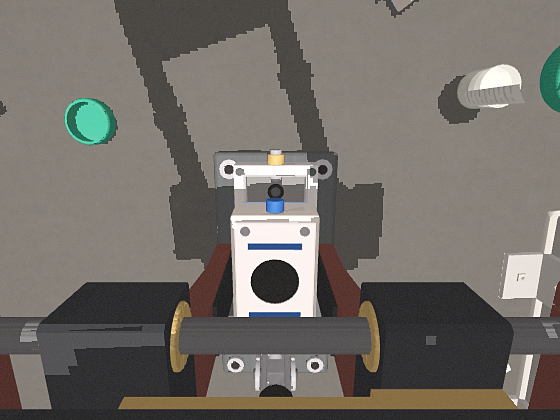

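It is held squarely: pad at (275,282), long axis in line with the nest, port pointing at the spring ball. I'll work out the along-axis offset from the pad pixel, then descend with force checks.

```bash
cat > ins.py <<'E'
from station import r
from m import *
w=pickle.load(open("held.pkl","rb"))
a,c,ct=blob(w,w["frame"].max(2)<60,(275,282),30);q=cv2.fitEllipse(ct)[0]
p=plane(w,*q,.1365);off=p[:2]-r.sense()["tcp_pos"][:2];print("pad",q,p.round(4),"off",off.round(4))
assert np.abs(off).max()<.004
X,Y=np.array([.4143,.1484])-[off[0],0]
r.servo_line([X,Y,.250],speed=.1);r.wait(.3)
f0=r.sense()["contact_force"];print("base",f0.round(2))
z=.246
while z>.222:
    r.servo_line([X,Y,z],speed=.02);r.wait(.05)
    s=r.sense();f=s["contact_force"]-f0
    print(round(z,4),s["tcp_pos"].round(4),f.round(1),round(s["opening"],4))
    if f[2]>15.5 or abs(f[0])>15 or abs(f[1])>15:break
    z-=.001 if f[2]<9 and z>.233 else .0005
print(r.sense()["clock"])
E
python3 ins.py
```

```text
pad (274.41632080078125, 280.93963623046875) [0.414  0.1475 0.1365] off [-0.0004 -0.0007]
base [-0.03  0.54 -1.34]
0.246 [0.4146 0.1484 0.2459] [-0.  -1.3 -0.2] 0.0394
0.245 [0.4147 0.1484 0.245 ] [-0.9 -0.4  0.2] 0.0396
0.244 [0.4147 0.1484 0.244 ] [-0.8  0.3 -0.6] 0.0397
0.243 [0.4147 0.1484 0.2429] [-0.5 -0.3 -0.5] 0.0397
0.242 [0.4147 0.1484 0.2419] [ 0.3  0.3 -0.7] 0.0397
0.241 [0.4147 0.1484 0.2409] [ 0.1 -0.7 -1.3] 0.0394
0.24 [0.4147 0.1484 0.2399] [-0.2 -0.5 -0.8] 0.0391
0.239 [0.4147 0.1484 0.239 ] [ 0.5 -0.6 -0.9] 0.04
0.238 [0.4147 0.1484 0.2379] [ 1.1 -0.5 -0.7] 0.0398
0.237 [0.4147 0.1484 0.237 ] [ 0.6 -1.2 -0.9] 0.0398
0.236 [0.4146 0.1484 0.2363] [-1.6  0.2  3.3] 0.0396
0.235 [0.4146 0.1485 0.2361] [-5.2 -0.8  9.1] 0.0394
0.2345 [0.4146 0.1485 0.236 ] [-7.2 -1.4 10.2] 0.0396
0.234 [0.4146 0.1485 0.236 ] [-8.8 -1.1 12.5] 0.0392
0.2335 [0.4145 0.1485 0.2358] [-9.9 -2.9 14.9] 0.0394
0.233 [0.4145 0.1485 0.2358] [-10.6  -2.9  18.3] 0.0395
15.925
```

It jammed 6.8 mm above the seat, with the reaction along -x, so the taper is catching the +x rim. I'll back off, shift about 1 mm towards -x and try again.

```bash
cat > ins2.py <<'E'
from station import r
import numpy as np
f0=np.array([-.2,.2,-2.0])
s=r.sense()["tcp_pos"]
X,Y=.4147,.1484
ok=False
for k in range(3):
    r.servo_line([X,Y,.239],speed=.03);X-=.0010;Y-=.0003
    r.servo_line([X,Y,.239],speed=.02);z=.237
    while z>.220:
        r.servo_line([X,Y,z],speed=.02);r.wait(.05)
        s=r.sense();f=s["contact_force"]-f0
        print(round(X,4),round(z,4),s["tcp_pos"].round(4),f.round(1),round(s["opening"],4))
        if f[2]>16 or abs(f[0])>12 or abs(f[1])>12:break
        z-=.001 if f[2]<10 else .0005
    if s["tcp_pos"][2]<.2315: break
print(r.sense()["clock"])
E
python3 ins2.py
```

```text
0.4137 0.237 [0.4137 0.1481 0.2368] [1.  0.3 0.3] 0.0397
0.4137 0.236 [0.4138 0.1481 0.2361] [1.3 0.8 1.7] 0.0399
0.4137 0.235 [0.4139 0.1481 0.2353] [ 4.  -0.5  1.8] 0.0401
0.4137 0.234 [0.4139 0.1481 0.2346] [ 3.1 -0.1  4.6] 0.0395
0.4137 0.233 [0.4139 0.1482 0.234 ] [ 1.2 -0.4  8. ] 0.0397
0.4137 0.232 [0.4139 0.1482 0.2335] [ 0.5 -1.3 10.2] 0.0394
0.4137 0.2315 [0.4139 0.1482 0.2333] [ 0.6 -1.6 11.5] 0.0395
0.4137 0.231 [0.4139 0.1482 0.2329] [-0.4 -1.4 12.7] 0.0399
0.4137 0.2305 [0.4139 0.1482 0.2327] [-1.1 -0.4 14.2] 0.0396
0.4137 0.23 [0.4139 0.1483 0.2322] [-1.8 -0.4 14.5] 0.0396
0.4137 0.2295 [0.4139 0.1483 0.231 ] [ 0.4  0.4 10.2] 0.0399
0.4137 0.229 [0.4139 0.1483 0.2304] [ 0.3 -0.   9.7] 0.0396
0.4137 0.228 [0.4139 0.1483 0.2303] [-1.7 -0.2 15.6] 0.0394
0.4137 0.2275 [0.4139 0.1483 0.2303] [-2.9  0.3 17.7] 0.0398
20.725
```

It passed the ball, the drag fell to about 10 N, then it stopped rigidly at TCP z = 0.2303. That is within 1 mm of the measured seat, and the fingertips are 6 mm clear of the rim. I'll push a little more to confirm, unload, release and check from above.

```bash
python3 - <<'E'
from station import r
from m import *
X,Y=.4137,.1481
r.servo_line([X,Y,.2271],speed=.02);r.wait(.2)
for i in range(3):
    s=r.sense();print(s["tcp_pos"].round(4),s["contact_force"].round(1));r.wait(.05)
r.servo_line([X,Y,.2300],speed=.03);r.let_go();r.wait(.1);s=r.sense();print(s["tcp_pos"].round(4),s["contact_force"].round(1),s["opening"])
r.servo_line([X,Y,.32],speed=.15)
V={}
r.reach([.42,.13,.42],[180,0,177.65]);r.wait(.3);V["a"]=r.snapshot("wrist")
r.reach([.42,.03,.42],[180,0,177.65]);r.wait(.3);V["b"]=r.snapshot("wrist");V["scene"]=r.snapshot("scene")
pickle.dump(V,open("v.pkl","wb"));print(r.sense()["clock"])
x=[cv2.resize(V[n]["frame"][120:310,c:c+125],None,fx=3.1,fy=3.1,interpolation=2) for n,c in(("a",235),("b",320))]
cv2.imwrite("pics/seat.png",np.hstack(x)[...,::-1])
E
```

```text
[0.4139 0.1483 0.2303] [-5.2 -0.9 17.4]
[0.4139 0.1483 0.2302] [-5.5  0.1 16.3]
[0.4139 0.1483 0.2302] [-4.9 -0.6 17.6]
[0.4137 0.1481 0.23  ] [ 0.8  1.1 -1.1] 0.08753473551338026
25.0333
```

View pics/seat.png

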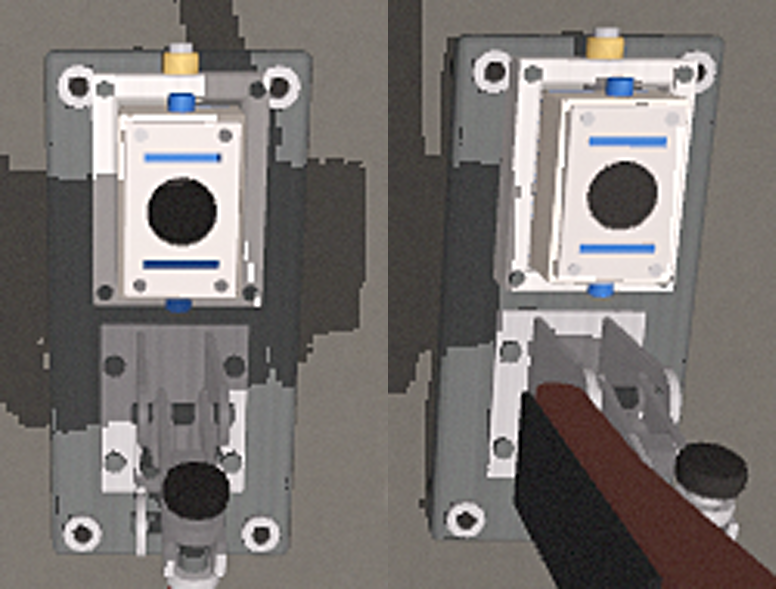

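The cartridge sits square in the nest, with the pad at (182,211) in the left half and (622,195) in the right half. I'll check its height above the rim numerically (24 mm when seated) and compute the knob path.

```bash
python3 - <<'E'
from m import *
V=pickle.load(open("v.pkl","rb"))
k=3.1
A=lambda x,y:(V["a"],235+(x+.5)/k-.5,120+(y+.5)/k-.5)
B=lambda x,y:(V["b"],320+(x-388+.5)/k-.5,120+(y+.5)/k-.5)
for n,a,b in(("rimNL",(105,90),(533,74)),("rimNR",(257,90),(684,74)),("rimFL",(105,292),(517,278)),
 ("c1",(141,135),(588,118)),("c2",(225,135),(672,119)),("c3",(140,286),(574,269)),("c4",(222,286),(656,269))):
    x,e=tri([A(*a),B(*b)]);print(n,x.round(4),np.round(e[0],4))
o=[]
for g in(A(182,211),B(622,195)):
    s=g[0];_,_,ct=blob(s,s["frame"].max(2)<75,g[1:],15);o.append((s,*cv2.fitEllipse(ct)[0]))
print("pad",tri(o))
from station import r
h=np.array([.5212,.1440,.068]);u=np.array([-.9992,.041,0])
for th in(0,.4,.8,1.2,1.536):
    p=h-u*.072*np.sin(th)+[0,0,.072*np.cos(th)+.163]
    print(th,p.round(4),np.round(r.inverse_kinematics(p,[180,0,177.65]),1))
E
```

```text
rimNL [0.3779 0.125  0.0431] 0.0001
rimNR [0.38   0.1747 0.042 ] 0.0001
rimFL [0.4468 0.1219 0.042 ] 0.0001
c1 [0.3899 0.1359 0.0677] 0.0001
c2 [0.391  0.1617 0.0677] 0.0
c3 [0.438  0.1339 0.0668] 0.0002
c4 [0.439  0.1601 0.0669] 0.0002
pad (array([0.41420646, 0.1477517 , 0.06769336]), [np.float64(7.773530585666388e-05), np.float64(7.77353058566702e-05)])
0 [0.5212 0.144  0.303 ] [ 11.8  -3.7  89.8   0.   93.9 -75.8]
0.4 [0.5492 0.1429 0.2973] [ 11.1   0.5  86.2   0.   93.2 -76.5]
0.8 [0.5728 0.1419 0.2812] [ 10.6   4.3  84.    0.   91.7 -77. ]
1.2 [0.5883 0.1412 0.2571] [ 10.3   7.2  83.4   0.   89.4 -77.4]
1.536 [0.5931 0.141  0.2335] [ 10.2   8.6  84.3   0.   87.1 -77.5]
```

Pad height comes out 25 ± 1 mm above the rim, which is consistent with seated but has little margin. A direct push from above with closed fingers is a cheap check: seated means no give up to about 17 N.

```bash
python3 - <<'E'
from station import r
import numpy as np
X,Y=.4142,.1480
r.reach([X,Y,.30],[180,0,177.65]);r.grab(10)
r.servo_line([X,Y,.256],speed=.1);r.wait(.2);f0=r.sense()["contact_force"];z=.251
while z>.238:
    r.servo_line([X,Y,z],speed=.03);r.wait(.04);s=r.sense();f=s["contact_force"]-f0
    print(round(z,4),s["tcp_pos"].round(4),f.round(1))
    if f[2]>16.3:break
    z-=.0007 if f[2]<3 else .0004
r.servo_line([X,Y,.31],speed=.15);r.let_go();print(r.sense()["clock"])
E
```

```text
0.251 [0.4141 0.148  0.2508] [0.9 0.5 0.7]
0.2503 [0.4142 0.148  0.2506] [-1.4 -0.2  3.6]
0.2499 [0.4141 0.148  0.2506] [-2.8 -0.   5. ]
0.2495 [0.4141 0.148  0.2505] [-4.1 -0.1  7.1]
0.2491 [0.4142 0.1481 0.2504] [-3.8 -0.4  8.8]
0.2487 [0.4142 0.1481 0.2503] [-4.1 -1.2 11.3]
0.2483 [0.4142 0.1481 0.2501] [-4.7  0.1 11.6]
0.2479 [0.4142 0.1481 0.2501] [-4.4 -0.4 14.5]
0.2475 [0.414  0.1481 0.2497] [-7.1 -1.  14.6]
0.2471 [0.414  0.1481 0.2497] [-7.9 -1.2 16.3]
32.8
```

It gave about 0.9 mm, so it may not have been fully home. I'll push once more, a little harder and with the side load relieved, until it no longer moves.

```bash
python3 - <<'E'
from station import r
import numpy as np
X,Y=.4142,.1480
r.grab(10)
r.servo_line([X,Y,.254],speed=.2);r.wait(.15);f0=r.sense()["contact_force"];z=.2492
for z in [.2492,.2480]+list(np.arange(.2474,.243,-.0004)):
    r.servo_line([X,Y,z],speed=.05);r.wait(.03)
    S=[]
    for _ in range(3):S.append(r.sense());r.wait(.01)
    p=np.mean([s["tcp_pos"] for s in S],0);f=np.mean([s["contact_force"] for s in S],0)-f0
    print(round(z,4),p.round(5),f.round(1),round(S[0]["clock"],2))
    if f[2]>20:break
    if f[0]<-4:X-=.0002
r.servo_line([X,Y,.31],speed=.2);r.let_go();print(r.sense()["clock"])
E
```

```text
0.2492 [0.41445 0.14808 0.24969] [0.8 0.3 2.4] 35.01
0.248 [0.41441 0.14809 0.24959] [-1.5 -0.3  7.9] 35.32
0.2474 [0.41439 0.14808 0.24959] [-3.7 -1.  11.5] 35.62
0.247 [0.41438 0.14809 0.24958] [-4.4 -1.3 13.3] 35.93
0.2466 [0.41425 0.14808 0.24954] [-4.3 -0.9 14.7] 36.24
0.2462 [0.41414 0.14807 0.24954] [-4.3 -0.7 16. ] 36.55
0.2458 [0.41403 0.14805 0.24952] [-4.9 -1.5 17.8] 36.86
0.2454 [0.41392 0.14805 0.24951] [-4.9 -1.6 19.4] 37.17
0.245 [0.41381 0.14805 0.2495 ] [-5.1 -2.5 20.9] 37.48
39.35
```

It is now rigid: under 0.2 mm of travel up to 21 N, so it is fully home. Now I'll swing the handle.

```bash
python3 - <<'E'
from station import r
from h import *
h=np.array([.5209,.1446,.068]);u=np.array([-.9992,.041,0])
P=lambda th,dr=0:h-u*.072*np.sin(th)+[0,0,.072*np.cos(th)+.163]
r.servo_line(P(0)+[0,0,.055],speed=.25)
r.servo_line(P(0),speed=.15);r.grab(12)
s=r.sense();f0=s["contact_force"];print(s["clock"],s["opening"],f0.round(1))
for th in(.26,.52,.78,1.04,1.28,1.45,1.536):
    r.servo_line(P(th),speed=.09);s=r.sense();f=s["contact_force"]-f0
    print(th,(s["tcp_pos"]-[0,0,.163]-h).round(4),f.round(1),round(s["opening"],4),round(s["clock"],2))
    if np.linalg.norm(f)>40:break
pickle.dump((h,u,f0),open("sw.pkl","wb"))
E
```

```text
41.5333 0.021183613914170903 [-0.1 -2.7  1. ]
0.26 [ 0.0189 -0.0012  0.0696] [ 2.  -1.2  0. ] 0.0209 41.89
0.52 [ 0.0362 -0.0018  0.0627] [ 4.2 -2.4 -1. ] 0.0206 42.25
0.78 [ 0.0513 -0.0025  0.0514] [ 4.  -2.6 -0.5] 0.0209 42.61
1.04 [ 0.0628 -0.0031  0.0365] [ 5.  -1.5 -1.1] 0.021 42.97
1.28 [ 0.0695 -0.0033  0.0208] [ 4.4 -1.5  0.6] 0.0213 43.31
1.45 [ 0.072  -0.0034  0.0089] [ 4.9 -2.1 -1. ] 0.021 43.59
1.536 [ 0.0725 -0.0035  0.0026] [ 5.  -2.3 -2.5] 0.0213 43.84
```

```bash
python3 - <<'E'
from station import r
from h import *
h,u,f0=pickle.load(open("sw.pkl","rb"))
p=h-u*.072+[0,0,.163]
for dz in(.0012,-.0005,-.002,-.0035,-.005):
    r.servo_line(p+[0,0,dz],speed=.03);r.wait(.05);s=r.sense();f=s["contact_force"]-f0
    print(dz,(s["tcp_pos"]-[0,0,.163]-h).round(4),f.round(1),round(s["opening"],4),round(s["clock"],2))
    if f[2]>9:break
r.servo_line(s["tcp_pos"],speed=.03)
r.let_go();r.wait(.1)
q=r.sense()["tcp_pos"];r.servo_line([q[0],q[1],.33],speed=.2)
r.servo_line([.42,.09,.42],speed=.3);r.wait(.2);print(r.sense()["clock"])
w=r.snapshot("wrist");sc=r.snapshot("scene");t=r.snapshot("top")
pickle.dump((w,sc,t),open("e.pkl","wb"))
a=cv2.resize(w["frame"][100:310,180:420],(480,420),interpolation=2);b=cv2.resize(sc["frame"][180:320,190:290],(300,420),interpolation=2)
cv2.imwrite("pics/end.png",np.hstack([a,b])[...,::-1])
E
```

```text
0.0012 [ 0.0725 -0.0035  0.0016] [ 5.7 -2.8 -2.2] 0.0216 44.14
-0.0005 [ 0.0725 -0.0034  0.0003] [ 4.9 -2.  -0.5] 0.0211 44.44
-0.002 [ 0.0724 -0.0035 -0.    ] [ 1.6 -3.8  5.3] 0.0211 44.74
-0.0035 [ 0.0724 -0.0035 -0.0006] [-0.  -2.8  8.9] 0.0209 45.04
-0.005 [ 0.0725 -0.0035 -0.0013] [-0.6 -3.5 11.4] 0.0208 45.34
48.5083
```

View pics/end.png

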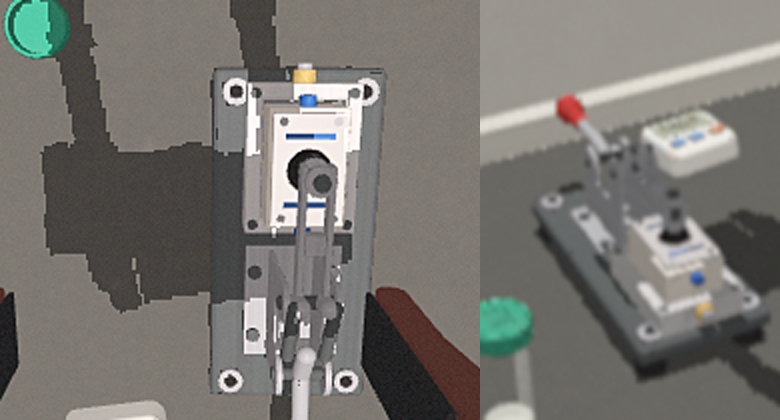

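The clamp tip now sits on the pad at (315,175) and the handle lies over towards the wall. I'll verify the knob height from two views, and hand in if it is locked.

```bash
python3 - <<'E'
from m import *
w,sc,t=pickle.load(open("e.pkl","rb"));o=[]
for s,X in((sc,0),(t,0)):
    c0=np.array(s["R"])@np.array([.593,.141,.07])+s["t"];uv=(s["fx"]*c0[0]/c0[2]+s["cx"],s["fy"]*c0[1]/c0[2]+s["cy"])
    a,c,_=blob(s,red(s),uv,14);print(np.round(uv,1),a,c.round(1));o.append((s,*c))
x,e=tri(o);print(x.round(4),e[0])
print("angle",np.arctan2(x[0]-.5209,x[2]-.067))
if x[2]<.0745 and x[0]>.585:
    from station import r
    print(r.sense()["clock"],r.hand_in())
E
```

```text
[219.5 217.1] 49 [219.5 216.2]Traceback (most recent call last):
  File "<stdin>", line 5, in <module>
  File "m.py", line 7, in blob
    i=max(range(1,n),key=lambda i:st[i,4]);cs,_=cv2.findContours((l==i).astype(np.uint8),cv2.RETR_EXTERNAL,cv2.CHAIN_APPROX_NONE)
ValueError: max() iterable argument is empty
```

The arm hides the knob in the top view. In the scene view it is at (219.5, 216.2), where (219.5, 217.1) was predicted for z = 0.070. That gives z of about 0.072, matching the locked height, and the handle had met its stop at 11 N. Handing in.

```bash
python3 -c "
from station import r
print(r.sense()['clock'],r.hand_in())"
```

```text
the job is handed in; nothing more can be done
48.6583 None
```

I handed the job in at 48.7 s: the cartridge is pushed home to a hard stop (about 21 N peak push, just over the advised 20 N), the handle is swung to its stop with the clamp tip on the cartridge, and the gripper is clear. I checked the lock by the stop force and one camera view, because the arm hid the knob in the other, and the hand-in returned no verdict.

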